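Close the parts bin and hold the funnel gate open at the mark

TASK

Slide the blue front plate down edgewise into the slots at the open front of the parts bin until it is fully home, and let go of it. Only then pull the funnel's spring-return gate out by its red paddle until its black pointer is on the yellow mark, so that the brass nut drops from the funnel into the bin, and finish while still holding the gate there; it springs shut if released. Leave the regulator bonnet, test cap and retaining ring where they lie.

Things in the scene. Friction and masses are not known exactly. Their poses are not given: they have to be found in the camera images.
- station: Fixed unit: grey open-topped parts bin with a copper funnel fixed over its back part. Origin: on the bench below the funnel's axis; z up. -x points along the bin to its open front; -y is the way the gate is pulled. Bin interior x -180 to +61 mm, y +-55 mm; walls 70 mm high; floor top 6 mm above the bench
- funnel_rim (a point): Centre of the copper funnel's rim, 190 mm above the bench; rim 144 mm across, throat 52 mm inside, lower end 112 mm above the bench. Axes as the station's
- guide_end (a point): Outer end of the gate's aluminium guide, 245 mm from the funnel's axis along the station's -y, at the top of the side rails, 110 mm above the bench. Guide 82 mm wide, on legs at this end, with a white scale strip along its station +x side
- slot_mouth (a point): Middle between the mouths of the two upright channels at the bin's open front, 72 mm above the bench, at x -185, y 0 in the station frame, axes as the station's. Each slot is 9 mm wide along x, flared to about 17 mm at the mouth (z 75 mm); channel bottoms 106 mm apart along y, lips 84 mm apart
- plate: Loose blue steel front plate, 220 g: panel 5 mm thick (x), 100 wide (y), 66 high (z); black grip bar centred on its top edge, 14 thick (x), 60 wide (y), 66 to 100 mm above the lower edge. Origin: middle of the lower edge. Starts upright in its rest block. Either face may look forward. Fully home, its lower edge stands on the bin floor, 6 mm above the bench, straight below slot_mouth
- plate_grip (a point): Point in the plate's grip bar, 90 mm above the plate's lower edge, 10 mm below the bar's top
- rest: Fixed dark wooden rest block, 50 x 122 mm, 38 mm high, with a groove 8 mm wide and 30 mm deep along its y axis that holds the plate at the start. Origin: centre of its underside
- gate (a joint): Travel of the steel gate under the funnel, in m: 0 shut (as it starts), growing as it is pulled out along the station's -y axis, at most 0.085. A spring pulls it shut: about 3.6 N at 0, rising by 1.2 N per 10 mm (about 12 N at 70 mm). The mark lies 52 to 72 mm out
- gate_handle (a point): Point on the gate's red upright paddle, 15 mm below its top. The paddle is 16 mm thick along the pull direction (station y), 56 mm wide (station x), and stands from z 110 to 165 mm above the bench; 150 mm from the funnel's axis when shut. Moves with the gate. The axes are the station's
- gate_pointer (a point): Tip of the gate's black pointer bar (4 mm wide), on the gate's station +x side beside the white scale strip, moving with the gate; 35 mm nearer to the funnel than the middle of the paddle
- mark: Yellow marker clip on the white scale strip: a band 12 mm wide along the pull direction (y), 24 mm long, 9 mm high. Origin: underside, on the band's middle line; axes as the station's. The pointer is on the mark when its tip and this origin agree along the station's y axis
- nut: Loose brass union nut, hexagon 32 mm across flats, 20 mm high, about 120 g, lying on the gate inside the funnel throat at the start; falls into the bin when the gate is out at the mark. Origin: centre of its underside
- bonnet: Dark cast iron regulator bonnet, 86 mm flange, 66 mm high, bystander. Origin: centre of underside
- cap: Red plastic test cap, 40 mm across, 28 mm high, bystander. Origin: centre of underside
- ring: Chrome retaining ring, 52 mm outside, 6 mm high, bystander. Origin: centre of underside
Not all that is in view belongs to the job. Of the things like the plate, leave any that is purple or white; of the rest the larger one is meant.

How it is judged:
On the way, in this order (a step that is already met when the one before it is completed fails the run):
1. the front plate stands fully home in the bin's slots and is let go, the gate still shut (x of plate in the frame of station between -0.191 and -0.179 m and y of plate in the frame of station between -0.009 and 0.009 m and z of plate in the frame of station below 0.011 m and angle between the z axis of plate and the z axis of station, either way round below 0.1 rad and angle between the x axis of plate and the x axis of station, either way round below 0.15 rad and contact force between the fingers and plate below 0.2 N and value of joint gate below 0.015 m), for 0.2 s.
2. the gate is held by the fingers with its pointer on the mark (y of gate_pointer in the frame of mark between -0.007 and 0.007 m and contact force between the fingers and gate above 1.5 N and velocity of joint gate between -0.02 and 0.02 m/s), for 0.5 s.
At the end, for the whole second after the job is handed in: The fingers hold the gate still with its pointer within 7 mm of the mark's middle line, the front plate stands in both slots with its lower edge within 5 mm of the bin floor and is not touched by the fingers, and the brass nut lies in the bin (all of step 2 and x of plate in the frame of station between -0.191 and -0.179 m and y of plate in the frame of station between -0.009 and 0.009 m and z of plate in the frame of station below 0.011 m and angle between the z axis of plate and the z axis of station, either way round below 0.1 rad and angle between the x axis of plate and the x axis of station, either way round below 0.15 rad and contact force between the fingers and plate below 0.2 N and x of nut in the frame of station between -0.18 and 0.062 m and y of nut in the frame of station between -0.056 and 0.056 m and z of nut in the frame of station below 0.06 m); the arm keeps its last pose, push and grip.
It fails at once if the gate is opened by more than 15 mm before the front plate is home (value of joint gate above 0.015 m and not (x of plate in the frame of station between -0.191 and -0.179 m and y of plate in the frame of station between -0.009 and 0.009 m and z of plate in the frame of station below 0.011 m and angle between the z axis of plate and the z axis of station, either way round below 0.1 rad and angle between the x axis of plate and the x axis of station, either way round below 0.15 rad)).
It fails at once if the bonnet, test cap or ring is moved more than 20 mm (distance of any of bonnet, cap, ring from where it was at the start of the episode above 0.02 m).
It also fails if it takes over 58 s, if anything falls off the work surface, if the arm or the gripper's body presses on something with over 40 N, if the wrist force passes 120 N, or if a joint passes its speed limit or range.

ROBOT

A 6-joint arm with a two-finger parallel gripper is mounted at the origin on the work surface. World frame = base frame: x ahead of the robot, y to its left, z up, the work surface at z = 0. Lengths are in m, angles in rad, forces in N, time in s.
With the tool pointing down it reaches from about 0.35 to 0.775 m from the base axis. Payload 7.3 kg.
Tool frame: the origin (TCP) lies at the very end of the fingers, on their centre line; the grasp point (between the pads) lies 19 mm behind it (robot.hold_point_z is the distance from the TCP to the grasp point, in m); z points along the fingers, y is the direction in which the jaws open and shut (so a half turn about z gives the same grasp; the last joint's range is limited). The gripper opens to 92 mm and grips with 3 to 60 N. Pads are 19 mm wide; open, the fingers measure 130 mm over their backs; the gripper's body (75 mm by 190 mm) begins 47 mm behind the grasp point.
Start: joints at [-1.379, 0.342, 1.524, -0, 1.275, -0.146], TCP at [0.174, -0.495, 0.227] pointing down, gripper open.
Joint ranges: [-2.53, 2.53], [-0.77, 2.02], [0.04, 2.7], [-1, 4.14], [0.28, 2.66], [-3.11, 3.11]. Speed limits (rad/s): [2.57, 2.57, 3.14, 3.14, 3.14, 3.14].

INTERFACE

Orientations are given as [roll, pitch, yaw] about the fixed x, y, z axes, in that order (R = Rz(yaw) Ry(pitch) Rx(roll)).
In Python, from cell import monitor, viewer, robot gives the robot as it stands.
- The arm moves only by the tool move_arm, never from a script. Its argument "deltas" is a list of rows, each an object of numbers: "x", "y", "z": the shift along the tool's x, y, z in m; "wx", "wy", "wz": the turn, a rotation vector about the tool's x, y, z in degrees; "hand": the opening, from 0 (shut) to 1 (fully open). In form: [{"x": .., "y": .., "z": .., "wx": .., "wy": .., "wz": .., "hand": ..}, ...]. A call has 1 to 8 rows; each row is the pose to reach, as a shift and turn from the pose commanded when the call began, along the tool's axes at that moment; what a row does not reach only later rows make up. A row lasts 1/8 s, in which the tool goes at most 62.5 mm and 10.7 degrees, less where a joint would pass 70% of its speed; a pose out of reach is approached as far as the arm can. A call with a gripper value outside its range is refused whole. The fingers move at their own pace and stop on an object; "grip_force" is the grip in N (left out, the last holds). Time passes only in rows, so rows that repeat a pose let the fingers close. It gives the time, the measured TCP pose, the force and the opening at its end, in the units of the state.
- monitor.observe(): the state, without advancing time (a new reading comes with each control period).
- viewer.read_camera(name): name is "scene" or "top" or "wrist"; returns the picture (384x512x3 uint8, red, green, blue); there is no depth.
- viewer.camera_params(name): a dict with "camera_matrix" (3x3 intrinsics, pixels), "R" (3x3) and "t" (3): a world point X has camera coordinates R X + t. Camera axes: x right, y down, z forward; pixel columns grow to the right and rows downward; lengths in m; the calibration is good to about 2 mm. A picture is of the moment at which its call begins: read the wrist's pose just before it. camera_params takes no time and is no camera call; for the wrist camera it gives the pose at the moment of the call.
- robot.hand_in(): hands the job in, once; it reports no verdict.
The state is a dict: "time": time; "qpos": joint angles; "qvel": joint speeds; "joint_efforts": joint torques, N m; "tool_pos": TCP position; "tool_rot": TCP orientation; "contact_force": force on the tool from outside, world axes, zero at the start; "torque": the same for the moment, N m; "opening": finger opening in m.
Only numpy, scipy, OpenCV 4.12 (cv2) and the standard library are available. Lean on these libraries where they do the work, as an engineer would, in place of code of your own. Each camera call takes 0.05 s, during which the arm holds its last target. There are 200 camera calls.

## Working session

There is one attempt and no reset: what is moved stays moved. The work goes in short steps, Python scripts to look and compute and a tool call to move; the robot and the scene stay as the last step left them, time stands still between calls to the robot, and variables do not carry over. Pictures are saved under pics/ and viewed, about 8 in all and at most 12, crops included, and the job is handed in when it is done.

Besides the shell and the picture viewer there is one more tool, called after "Emit:" as name(argument=value, ...), one argument or row to a line, values as JSON. move_arm: Moves the arm, as the interface text tells. Its arguments: {"type":"object","properties":{"deltas":{"type":"array","items":{"type":"object","properties":{"x":{"type":"number"},"y":{"type":"number"},"z":{"type":"number"},"wx":{"type":"number"},"wy":{"type":"number"},"wz":{"type":"number"},"hand":{"type":"number"}}}},"grip_force":{"type":"number"}},"required":["deltas"]}

```bash
mkdir -p pics; ls
python3 - <<'E'
from cell import monitor, viewer, robot
import cv2, numpy as np
for n in ["scene","top"]:
    im=viewer.read_camera(n); cv2.imwrite(f"pics/{n}0.png",cv2.resize(im[:,:,::-1],(800,600),interpolation=cv2.INTER_CUBIC)); cv2.imwrite(f"pics/{n}0_raw.png",im[:,:,::-1])
    p=viewer.camera_params(n); print(n,p, -p['R'].T@p['t'])
print(monitor.observe())
E
```

```text
pics
scene {'camera_matrix': array([[438.55897007,   0.        , 258.46076731],
       [  0.        , 438.55897007, 190.6306654 ],
       [  0.        ,   0.        ,   1.        ]]), 'R': array([[ 0.83157619,  0.55524122, -0.01371926],
       [ 0.42212328, -0.64787502, -0.63408982],
       [-0.36096117,  0.52150278, -0.77313769]]), 't': array([-0.42441043, -0.13229942,  1.36596031])} [ 0.90183491 -0.56241542  0.96636309]
top {'camera_matrix': array([[384.56575805,   0.        , 255.22420237],
       [  0.        , 384.56575805, 191.11663466],
       [  0.        ,   0.        ,   1.        ]]), 'R': array([[-0.01414154, -0.99981739, -0.01285301],
       [-0.99062371,  0.01575606, -0.13570708],
       [ 0.13588481,  0.01081339, -0.99066563]]), 't': array([0.02248574, 0.55270963, 1.10736363])} [0.39737135 0.00179875 1.17232271]
{'time': 0.1, 'qpos': array([-1.37895851e+00,  3.42631928e-01,  1.52490907e+00,  7.04776741e-06,
        1.27539488e+00, -1.45948872e-01]), 'qvel': array([-0.00029828, -0.00049919, -0.00314095, -0.00080038,  0.00179317,
       -0.00097301]), 'joint_efforts': array([ 1.17276752e-03, -4.32005560e+01, -2.44693726e+01,  7.18858279e-02,
        5.26564009e-02, -5.08525966e-05]), 'tool_pos': array([ 0.17396463, -0.4949625 ,  0.22612976]), 'tool_rot': array([-3.14026469e+00, -2.02014739e-04,  3.37784499e-01]), 'contact_force': array([-0.74739018, -0.47161182,  0.35579596]), 'torque': array([ 0.0192703 , -0.03348609,  0.01310959]), 'opening': 0.09203341549926426}
```

View pics/top0.png

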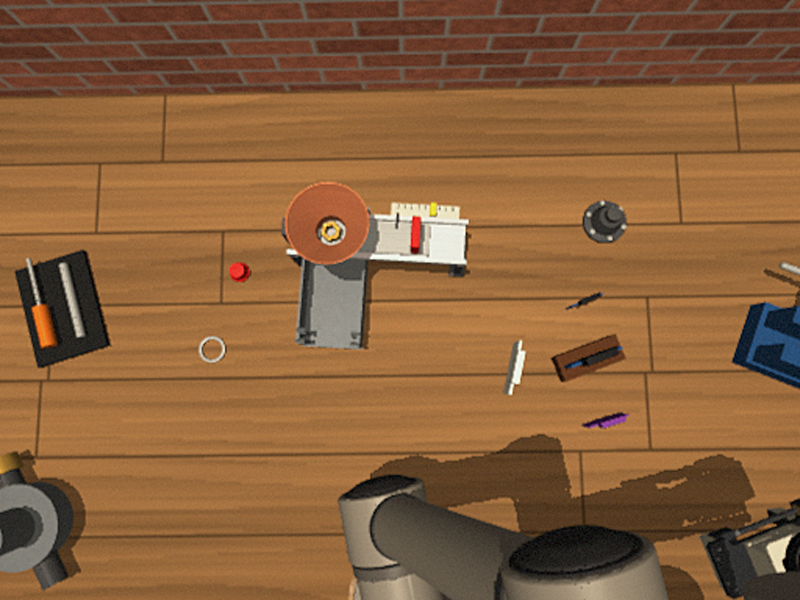

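View pics/scene0.png

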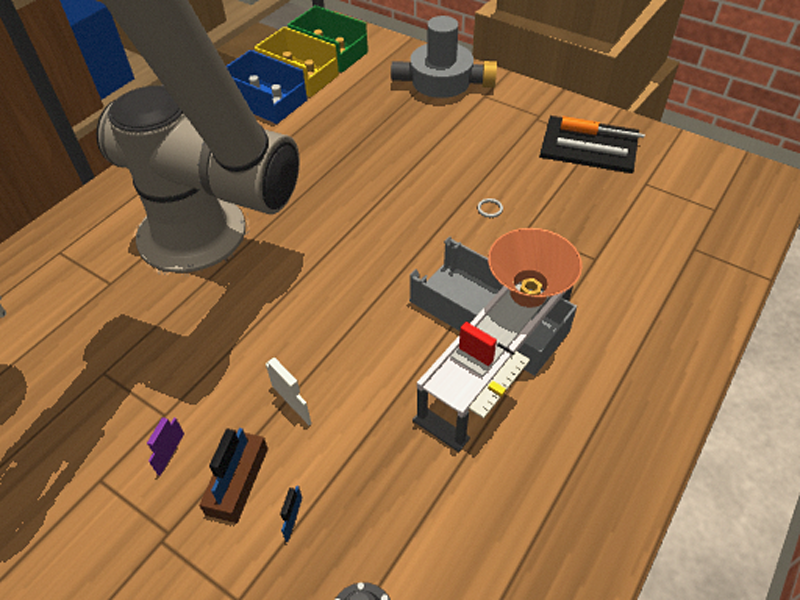

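The top view shows the station (funnel at (328,222), bin opening toward the robot, gate guide pointing right) and the blue plate in its rest at (589,358). The smaller blue, white and purple plates are decoys. I'll enlarge the important parts.

```bash
cat > h.py <<'E'
import numpy as np, cv2
from scipy.spatial.transform import Rotation as Ro
from cell import monitor, viewer, robot
def ray(n,uv,z,p=None):
    p=p or viewer.camera_params(n)
    d=p['R'].T@np.linalg.solve(p['camera_matrix'],[uv[0],uv[1],1]); c=-p['R'].T@p['t']
    return c+d*(z-c[2])/d[2]
def proj(n,X,p=None):
    p=p or viewer.camera_params(n); q=p['camera_matrix']@(p['R']@np.asarray(X)+p['t']); return q[:2]/q[2]
def tri(obs):
    # obs: list of (camera, uv)
    A=[];b=[]
    for n,uv in obs:
        p=viewer.camera_params(n); d=p['R'].T@np.linalg.solve(p['camera_matrix'],[*uv,1]); d/=np.linalg.norm(d)
        P=np.eye(3)-np.outer(d,d); A.append(P); b.append(P@(-p['R'].T@p['t']))
    return np.linalg.lstsq(np.vstack(A),np.hstack(b),rcond=None)[0]
E
python3 - <<'E'
import cv2, numpy as np
t=cv2.imread("pics/top0_raw.png"); s=cv2.imread("pics/scene0_raw.png")
def crop(im,x,y,w,h,k): return cv2.resize(im[y:y+h,x:x+w],None,fx=k,fy=k,interpolation=cv2.INTER_CUBIC)
a=crop(t,175,110,130,120,5) # 650x600
cv2.imwrite("pics/c1.png",a)
b=crop(t,350,205,60,45,8); c=crop(s,120,260,70,80,7)
o=np.zeros((600,800,3),np.uint8); o[:360,:480]=b[:360,:480]; 
c=crop(s,125,265,50,75,6); o[:450,490:790]=c[:450,:300]
cv2.imwrite("pics/c2.png",o)
E
```

```text
(no output)
```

View pics/c1.png

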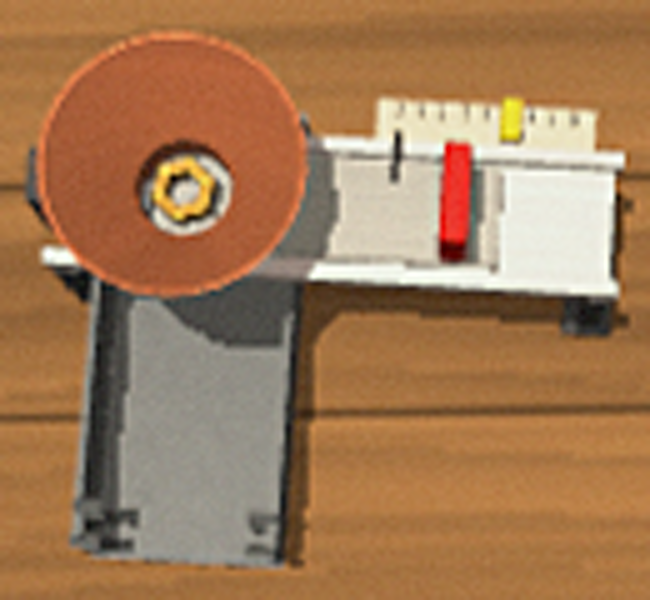

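View pics/c2.png

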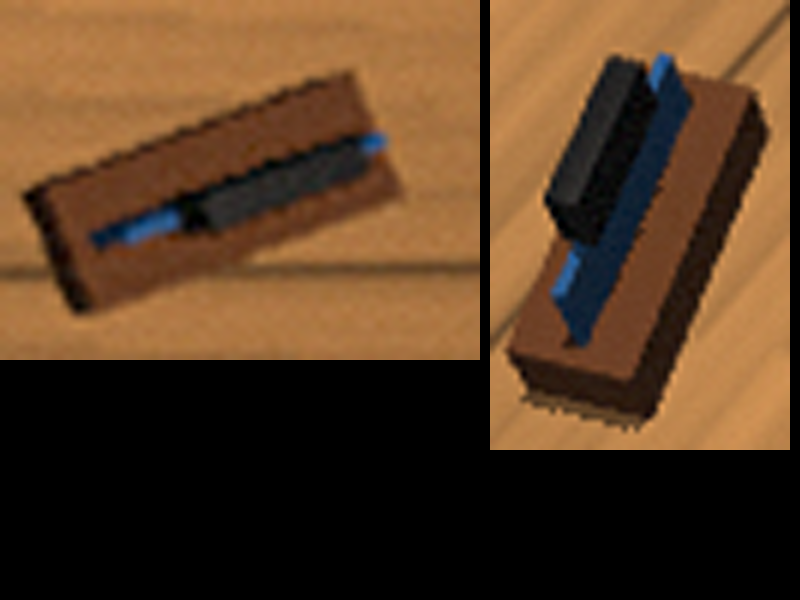

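Run:
```python
from h import *
f=lambda u,k,o:(np.array(u)+.5)/k-.5+o
o1=np.array([175,110]); o2=np.array([350,205])
S=lambda u,z:ray("top",f(u,5,o1),z)
rim=S((173.5,164),.19); print("rim",rim)
g1=S((624,159),.11);g2=S((615,289),.11);print("guide",g1,g2,(g1+g2)/2)
d=(g1+g2)/2-rim; print("yaw from guide",np.arctan2(d[0],-d[1]),np.hypot(*d[:2]))
a=S((325,143),.11);b=S((624,160),.11);e=b-a;print("rail yaw",np.arctan2(e[0],-e[1]))
a=S((313,274),.11);b=S((615,290),.11);e=b-a;print("rail yaw",np.arctan2(e[0],-e[1]))
for n,u,z in [("chanL",(88,530),.075),("chanR",(263,530),.075),("paddletop",(457,200),.165),("ptr",(397,158),.115),("markTop",(512,105),.115)]: print(n,S(u,z))
T=lambda u,z:ray("top",f(u,8,o2),z)
c=[T(u,.038) for u in [(40,190),(350,72),(402,195),(90,312)]]
print("rest",np.mean(c,0),c)
e=c[1]-c[0]+c[2]-c[3];print("long dir",e,np.arctan2(e[0],-e[1]))
print("bar top px", T((285,190),.108))
s=lambda u,z:ray("scene",f(u,6,np.array([125,265])),z)
print("scene bar", s((600-490,130),.108))
```

```text
rim [0.66324707 0.13138242 0.19      ]
guide [ 0.68331196 -0.11382362  0.11      ] [ 0.60840712 -0.10654821  0.11      ] [ 0.64585954 -0.11018591  0.11      ]
yaw from guide -0.07185378385166792 0.24219327929986328
rail yaw -0.07609542547550067
rail yaw -0.07069450024693295
chanL [0.48004957 0.1951076  0.075     ]
chanR [0.47853809 0.09486694 0.075     ]
paddletop [ 0.64748909 -0.01770357  0.165     ]
ptr [0.68480457 0.01478533 0.115     ]
markTop [ 0.71452533 -0.0508256   0.115     ]
rest [ 0.43670672 -0.3410481   0.038     ] [array([ 0.43838832, -0.27519356,  0.038     ]), array([ 0.4798984 , -0.39086862,  0.038     ]), array([ 0.43463672, -0.40696498,  0.038     ]), array([ 0.39390343, -0.29116522,  0.038     ])]
long dir [ 0.08224338 -0.23147482  0.        ] 0.3413900427684708
bar top px [ 0.43462912 -0.34189459  0.108     ]
scene bar [ 0.44038314 -0.34118961  0.108     ]
```

Localised by back-projection:
- **Station:** yaw −0.072, funnel axis at (0.663, 0.131), slot mouth at (0.479, 0.145).
- **Plate:** at (0.4365, −0.341), yaw about 0.341.

Next I move above the plate.

Emit:
move_arm(
  deltas=[
    {"x":0.06,"y":-0.012,"z":0.0,"wz":-10,"hand":1},
    {"x":0.12,"y":-0.024,"z":0.0,"wz":-20},
    {"x":0.18,"y":-0.036,"z":0.01,"wz":-30},
    {"x":0.24,"y":-0.048,"z":0.02,"wz":-40},
    {"x":0.299,"y":-0.058,"z":0.027,"wz":-50},
    {"x":0.299,"y":-0.058,"z":0.027,"wz":-60},
    {"x":0.299,"y":-0.058,"z":0.027,"wz":-70},
    {"x":0.299,"y":-0.058,"z":0.027,"wz":-80},
  ],
)

```text
schema error: expected keys x, y, z, wx, wy, wz, hand
```

Emit:
move_arm(
  deltas=[
    {"wz":-10},
    {"wz":-10},
    {"wz":-10},
  ],
)

```text
schema error: expected keys x, y, z, wx, wy, wz, hand
```

Run:
```python
from h import *
s=monitor.observe(); p=viewer.camera_params("wrist"); im=viewer.read_camera("wrist")
cv2.imwrite("pics/w1.png",cv2.resize(im[:,:,::-1],(800,600),interpolation=cv2.INTER_CUBIC)); np.savez("w1.npz",**p)
print(s['time'],s['tool_pos'],s['tool_rot'],s['contact_force'])
print(proj("wrist",[.4365,-.341,.108],p)*1.5625)
```

```text
0.1 [ 0.17396463 -0.4949625   0.22612976] [-3.14026469e+00 -2.02014739e-04  3.37784499e-01] [-0.74739018 -0.47161182  0.35579596]
[ 267.02430713 -369.70382119]
```

View pics/w1.png

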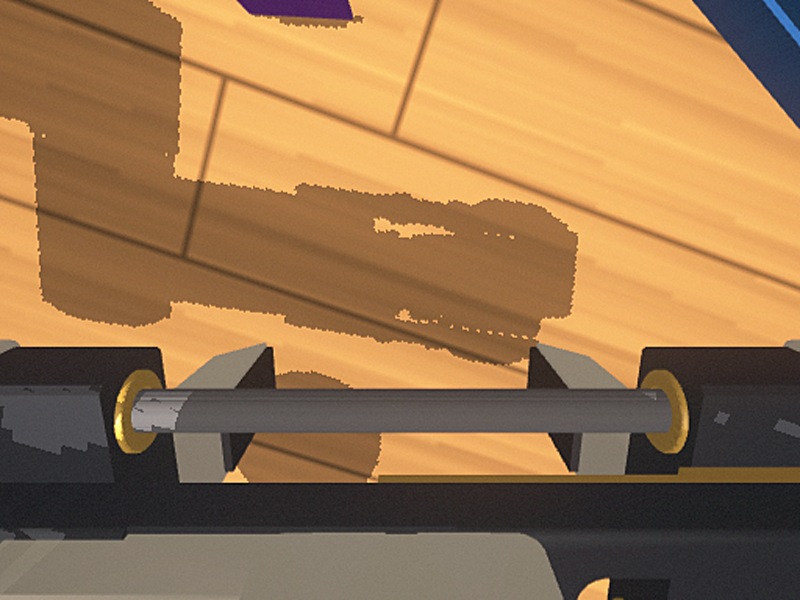

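All keys are required. The picture shows the start view, with the arm not yet moved.

Emit:
move_arm(
  deltas=[
    {"x":0.06,"y":-0.012,"z":0,"wx":0,"wy":0,"wz":-10,"hand":1},
    {"x":0.12,"y":-0.024,"z":0,"wx":0,"wy":0,"wz":-20,"hand":1},
    {"x":0.18,"y":-0.036,"z":0.01,"wx":0,"wy":0,"wz":-30,"hand":1},
    {"x":0.24,"y":-0.048,"z":0.02,"wx":0,"wy":0,"wz":-40,"hand":1},
    {"x":0.299,"y":-0.058,"z":0.027,"wx":0,"wy":0,"wz":-50,"hand":1},
    {"x":0.299,"y":-0.058,"z":0.027,"wx":0,"wy":0,"wz":-60,"hand":1},
    {"x":0.299,"y":-0.058,"z":0.027,"wx":0,"wy":0,"wz":-70,"hand":1},
    {"x":0.299,"y":-0.058,"z":0.027,"wx":0,"wy":0,"wz":-80,"hand":1},
  ],
)

```text
time: 1.15
tool_pos: [0.437, -0.3411, 0.1993]
tool_rot: [-3.141, -0.001, 1.741]
contact_force: [0.2, 0.4, 0.1]
opening: 0.0921
```

Emit:
move_arm(
  deltas=[
    {"x":0,"y":0,"z":0,"wx":0,"wy":0,"wz":-10.2,"hand":1},
    {"x":0,"y":0,"z":0,"wx":0,"wy":0,"wz":-10.2,"hand":1},
    {"x":0,"y":0,"z":0,"wx":0,"wy":0,"wz":-10.2,"hand":1},
  ],
)

```text
time: 1.52
tool_pos: [0.4368, -0.3415, 0.1996]
tool_rot: [-3.141, -0.0, 1.909]
contact_force: [0.5, -0.2, 0.3]
opening: 0.0917
```

Run:
```python
from h import *
s=monitor.observe(); p=viewer.camera_params("wrist"); im=viewer.read_camera("wrist")
cv2.imwrite("pics/w2.png",cv2.resize(im[:,:,::-1],(800,600),interpolation=cv2.INTER_CUBIC)); np.savez("w2.npz",**p)
print(s['time'],s['tool_pos'],s['tool_rot'],s['contact_force'],s['qpos'])
print(proj("wrist",[.4365,-.341,.108],p)*1.5625)
```

```text
1.525 [ 0.43683357 -0.34148209  0.19956885] [-3.14148939e+00 -2.69374727e-04  1.90855519e+00] [ 0.53499897 -0.20589954  0.31034853] [-8.01736242e-01  4.18282994e-01  1.48487425e+00  1.98931729e-05
  1.23872329e+00 -1.13950161e+00]
[402.66832517 301.69259132]
```

View pics/w2.png

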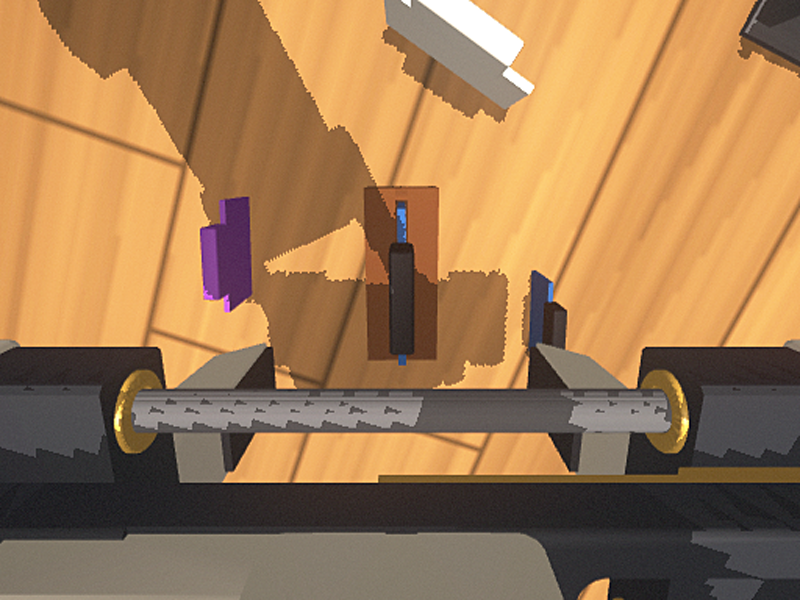

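The wrist view shows the grip bar at (401,300), against a predicted (402,302), so it is well centred and aligned. I'll descend and grip.

Emit:
move_arm(
  deltas=[
    {"x":0,"y":0,"z":0.04,"wx":0,"wy":0,"wz":0,"hand":1},
    {"x":0,"y":0,"z":0.08,"wx":0,"wy":0,"wz":0,"hand":0.8},
    {"x":0,"y":0,"z":0.105,"wx":0,"wy":0,"wz":0,"hand":0.6},
    {"x":0,"y":0,"z":0.12,"wx":0,"wy":0,"wz":0,"hand":0.5},
    {"x":0,"y":0,"z":0.12,"wx":0,"wy":0,"wz":0,"hand":0.3},
    {"x":0,"y":0,"z":0.12,"wx":0,"wy":0,"wz":0,"hand":0},
    {"x":0,"y":0,"z":0.12,"wx":0,"wy":0,"wz":0,"hand":0},
    {"x":0,"y":0,"z":0.12,"wx":0,"wy":0,"wz":0,"hand":0},
  ],
  grip_force=30,
)

```text
time: 2.58
tool_pos: [0.4372, -0.3418, 0.0805]
tool_rot: [3.141, 0.001, 1.912]
contact_force: [-0.4, -0.2, 0.1]
opening: 0.0261
```

Emit:
move_arm(
  deltas=[
    {"x":0,"y":0,"z":0,"wx":0,"wy":0,"wz":0,"hand":0},
    {"x":0,"y":0,"z":0,"wx":0,"wy":0,"wz":0,"hand":0},
  ],
  grip_force=30,
)

```text
time: 2.82
tool_pos: [0.437, -0.3416, 0.08]
tool_rot: [3.141, 0.0, 1.912]
contact_force: [0.7, 0.2, 2.6]
opening: 0.0141
```

Emit:
move_arm(
  deltas=[
    {"x":0,"y":0,"z":-0.03,"wx":0,"wy":0,"wz":0,"hand":0},
    {"x":0,"y":0,"z":-0.07,"wx":0,"wy":0,"wz":0,"hand":0},
    {"x":0,"y":0,"z":-0.12,"wx":0,"wy":0,"wz":0,"hand":0},
    {"x":0,"y":0,"z":-0.12,"wx":0,"wy":0,"wz":0,"hand":0},
  ],
)

```text
time: 3.32
tool_pos: [0.4383, -0.3429, 0.2034]
tool_rot: [3.138, 0.007, 1.912]
contact_force: [0.5, 0.0, -3.7]
opening: 0.0134
```

Emit:
move_arm(
  deltas=[
    {"x":0.03,"y":0.015,"z":0,"wx":0,"wy":0,"wz":2,"hand":0},
    {"x":0.07,"y":0.034,"z":0,"wx":0,"wy":0,"wz":4,"hand":0},
    {"x":0.115,"y":0.054,"z":0,"wx":0,"wy":0,"wz":7,"hand":0},
    {"x":0.16,"y":0.075,"z":0,"wx":0,"wy":0,"wz":10,"hand":0},
    {"x":0.205,"y":0.095,"z":0,"wx":0,"wy":0,"wz":13,"hand":0},
    {"x":0.25,"y":0.115,"z":0,"wx":0,"wy":0,"wz":16,"hand":0},
    {"x":0.295,"y":0.135,"z":0,"wx":0,"wy":0,"wz":19,"hand":0},
    {"x":0.335,"y":0.153,"z":0,"wx":0,"wy":0,"wz":21,"hand":0},
  ],
)

```text
time: 4.32
tool_pos: [0.4679, 0.0272, 0.1981]
tool_rot: [-3.139, -0.0, 1.545]
contact_force: [0.7, -0.3, -2.5]
opening: 0.0137
```

Emit:
move_arm(
  deltas=[
    {"x":0.035,"y":0.004,"z":0,"wx":0,"wy":0,"wz":1,"hand":0},
    {"x":0.07,"y":0.007,"z":0,"wx":0,"wy":0,"wz":2,"hand":0},
    {"x":0.095,"y":0.008,"z":0,"wx":0,"wy":0,"wz":2.6,"hand":0},
    {"x":0.1,"y":0.008,"z":0,"wx":0,"wy":0,"wz":2.6,"hand":0},
    {"x":0.1,"y":0.008,"z":0,"wx":0,"wy":0,"wz":2.6,"hand":0},
  ],
)

```text
time: 4.95
tool_pos: [0.4789, 0.1248, 0.1987]
tool_rot: [-3.14, 0.001, 1.501]
contact_force: [0.1, -0.1, -2.3]
opening: 0.0137
```

Run:
```python
from h import *
s=monitor.observe(); p=viewer.camera_params("wrist"); im=viewer.read_camera("wrist"); t=viewer.read_camera("top")
np.savez("w3.npz",**p)
a=cv2.resize(im[60:310,:,::-1],(600,293),interpolation=cv2.INTER_CUBIC)
u=proj("top",[*s['tool_pos'][:2],.1]).round().astype(int); print("crop",u-[45,30])
b=cv2.resize(t[u[1]-30:u[1]+30,u[0]-45:u[0]+45,::-1],None,fx=5,fy=5,interpolation=cv2.INTER_CUBIC)
o=np.zeros((600,600,3),np.uint8);o[:293]=a;o[300:,:450]=b
cv2.imwrite("pics/w3.png",o); cv2.imwrite("pics/w3_raw.png",im[:,:,::-1])
print(s['time'],s['tool_pos'],s['tool_rot'],s['contact_force'],s['opening'])
for X in [[.4788,.1446,.075]]:print(proj("wrist",X,p))
```

```text
crop [171 185]
4.95 [0.47885666 0.12484436 0.19868064] [-3.13965081e+00  8.33490987e-04  1.50097273e+00] [ 0.10428344 -0.07282088 -2.33086663] 0.01373862884198135
[256.15528564 163.99430645]
```

View pics/w3.png

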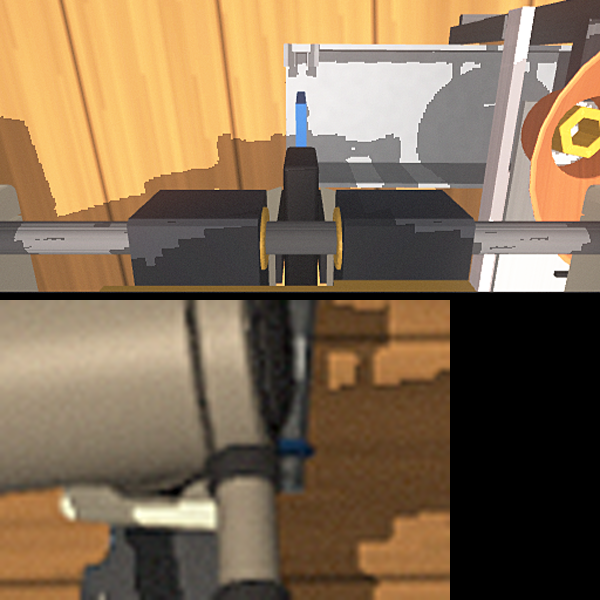

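The wrist view shows the plate end at about (300,92) in the crop, with the left channel at (305,60) just beyond it. There is about 20 mm of y still to go. I'll zoom in to measure the plate against the channel.

Run:
```python
from h import *
im=cv2.imread("pics/w3_raw.png"); c=im[90:190,230:310]; cv2.imwrite("pics/w3c.png",cv2.resize(c,None,fx=6,fy=6,interpolation=cv2.INTER_CUBIC))
```

```text
(no output)
```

View pics/w3c.png

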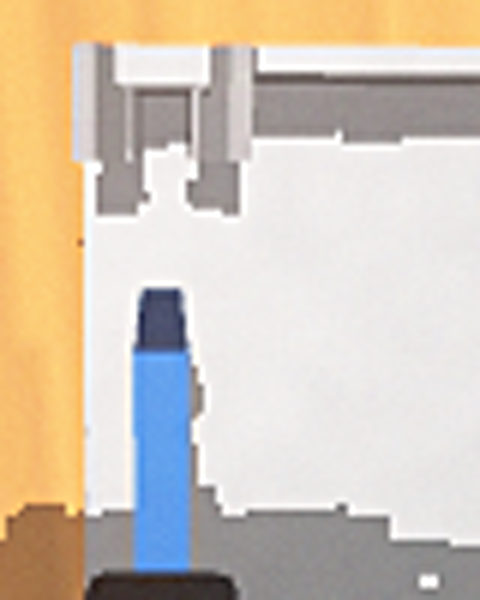

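Run:
```python
from h import *
p=dict(np.load("w3.npz")); s=monitor.observe(); print(s['tool_pos'])
t=-.0715; ex=np.array([np.cos(t),np.sin(t)]); ey=np.array([-np.sin(t),np.cos(t)])
f=lambda u:(np.array(u)+.5)/6-.5+[230,90]
tp=s['tool_pos'][:2]; sm=np.array([.4788,.1446])
for n,u,z in [("panel top end",(162,351),.1937),("panel bot end",(161.5,289),.1277),("flare top mid at wall",(162,45),.075),("flare outL",(98,100),.075),("flare outR",(230,100),.075),("lip end L",(86,160),.075),("lip end R",(240,160),.075),("slot in mid",(164,120),.04),("floor wall base",(330,138),.006),("wall top inner",(330,80),.07)]:
    X=ray("wrist",f(u),z,p)[:2]; print(n,X,"rel tool st",(X-tp)@ex,(X-tp)@ey,"rel slot",(X-sm)@ex,(X-sm)@ey)
```

```text
[0.47922867 0.12425522 0.19920795]
panel top end [0.48157387 0.17363075] rel tool st -0.0011881398120114222 0.049416918145315986 rel slot 0.0006928469386698962 0.029154742621251704
panel bot end [0.48131899 0.17349102] rel tool st -0.001432379337316758 0.049259331893497384 rel slot 0.00044860741336456036 0.02899715636943311
flare top mid at wall [0.48343417 0.20476155] rel tool st -0.001556546663301825 0.08060106776766349 rel slot 0.000324440087379493 0.060338892243599215
flare outL [0.4733151  0.19758346] rel tool st -0.011136958659779865 0.0727184199044058 rel slot -0.009255971909098546 0.05245624438034152
flare outR [0.493045   0.19619356] rel tool st 0.008641821808258619 0.07274156006866825 rel slot 0.010522808558939938 0.05247938454460398
lip end L [0.47081444 0.18901259] rel tool st -0.013018935643960377 0.06399081112706885 rel slot -0.01113794889327906 0.04372863560300457
lip end R [0.49402486 0.18737979] rel tool st 0.010248822081759748 0.06402031193475406 rel slot 0.012129808832441066 0.04375813641068978
slot in mid [0.4829291  0.19413356] rel tool st -0.0013010656781365613 0.06996415944704455 rel slot 0.0005799210725447574 0.04970198392298028
floor wall base [0.51370778 0.1888235 ] rel tool st 0.029778316815818176 0.06686646447521408 rel slot 0.03165930356649949 0.0466042889511498
wall top inner [0.50855858 0.198104  ] rel tool st 0.023979285730354287 0.07575540026218346 rel slot 0.025860272481035604 0.05549322473811918
```

Measured in the station frame, the plate is aligned in x and needs +22 mm along y. I'll shift it, then descend in stages while watching the force.

Emit:
move_arm(
  deltas=[
    {"x":0.012,"y":0,"z":0,"wx":0,"wy":0,"wz":0,"hand":0},
    {"x":0.022,"y":0,"z":0.01,"wx":0,"wy":0,"wz":0,"hand":0},
    {"x":0.022,"y":0,"z":0.03,"wx":0,"wy":0,"wz":0,"hand":0},
    {"x":0.022,"y":0,"z":0.042,"wx":0,"wy":0,"wz":0,"hand":0},
    {"x":0.022,"y":0,"z":0.05,"wx":0,"wy":0,"wz":0,"hand":0},
    {"x":0.022,"y":0,"z":0.058,"wx":0,"wy":0,"wz":0,"hand":0},
    {"x":0.022,"y":0,"z":0.066,"wx":0,"wy":0,"wz":0,"hand":0},
    {"x":0.022,"y":0,"z":0.07,"wx":0,"wy":0,"wz":0,"hand":0},
  ],
)

```text
time: 6.05
tool_pos: [0.4809, 0.147, 0.1293]
tool_rot: [-3.141, 0.0, 1.5]
contact_force: [1.3, -0.2, -3.4]
opening: 0.0136
```

Emit:
move_arm(
  deltas=[
    {"x":0,"y":0,"z":0.008,"wx":0,"wy":0,"wz":0,"hand":0},
    {"x":0,"y":0,"z":0.016,"wx":0,"wy":0,"wz":0,"hand":0},
    {"x":0,"y":0,"z":0.022,"wx":0,"wy":0,"wz":0,"hand":0},
    {"x":0,"y":0,"z":0.022,"wx":0,"wy":0,"wz":0,"hand":0},
  ],
)

```text
time: 6.55
tool_pos: [0.4807, 0.147, 0.1071]
tool_rot: [-3.141, 0.0, 1.5]
contact_force: [-0.1, 0.5, -1.7]
opening: 0.0139
```

No contact so far: the lower edge is at about z = 0.035, inside the slots. I'll continue down.

Emit:
move_arm(
  deltas=[
    {"x":0,"y":0,"z":0.008,"wx":0,"wy":0,"wz":0,"hand":0},
    {"x":0,"y":0,"z":0.016,"wx":0,"wy":0,"wz":0,"hand":0},
    {"x":0,"y":0,"z":0.022,"wx":0,"wy":0,"wz":0,"hand":0},
    {"x":0,"y":0,"z":0.026,"wx":0,"wy":0,"wz":0,"hand":0},
    {"x":0,"y":0,"z":0.028,"wx":0,"wy":0,"wz":0,"hand":0},
    {"x":0,"y":0,"z":0.029,"wx":0,"wy":0,"wz":0,"hand":0},
    {"x":0,"y":0,"z":0.029,"wx":0,"wy":0,"wz":0,"hand":0},
  ],
)

```text
time: 7.42
tool_pos: [0.4811, 0.1471, 0.0788]
tool_rot: [3.141, 0.0, 1.5]
contact_force: [-0.1, 0.3, -2.2]
opening: 0.0136
```

Emit:
move_arm(
  deltas=[
    {"x":0,"y":0,"z":0.001,"wx":0,"wy":0,"wz":0,"hand":0},
    {"x":0,"y":0,"z":0.002,"wx":0,"wy":0,"wz":0,"hand":0},
    {"x":0,"y":0,"z":0.002,"wx":0,"wy":0,"wz":0,"hand":0},
  ],
)

```text
time: 7.8
tool_pos: [0.4814, 0.1471, 0.078]
tool_rot: [3.14, -0.0, 1.5]
contact_force: [-3.0, 0.1, 8.8]
opening: 0.014
```

It's seated: TCP 0.078 as predicted, with a +9 N floor reaction. I'll release and rise.

Emit:
move_arm(
  deltas=[
    {"x":0,"y":0,"z":0,"wx":0,"wy":0,"wz":0,"hand":0.3},
    {"x":0,"y":0,"z":0,"wx":0,"wy":0,"wz":0,"hand":0.45},
    {"x":0,"y":0,"z":0,"wx":0,"wy":0,"wz":0,"hand":0.45},
    {"x":0,"y":0,"z":0,"wx":0,"wy":0,"wz":0,"hand":0.45},
    {"x":0,"y":0,"z":-0.02,"wx":0,"wy":0,"wz":0,"hand":0.45},
    {"x":0,"y":0,"z":-0.05,"wx":0,"wy":0,"wz":0,"hand":0.45},
    {"x":0,"y":0,"z":-0.1,"wx":0,"wy":0,"wz":0,"hand":0.45},
    {"x":0,"y":0,"z":-0.15,"wx":0,"wy":0,"wz":0,"hand":0.45},
  ],
)

```text
time: 8.8
tool_pos: [0.4807, 0.147, 0.228]
tool_rot: [-3.141, 0.0, 1.5]
contact_force: [0.2, -0.4, -0.6]
opening: 0.0415
```

Run:
```python
from h import *
s=monitor.observe(); p=viewer.camera_params("wrist"); im=viewer.read_camera("wrist"); np.savez("w4.npz",**p)
cv2.imwrite("pics/w4.png",cv2.resize(im[:,:,::-1],(800,600),interpolation=cv2.INTER_CUBIC))
print(s['time'],s['tool_pos'],s['tool_rot'],s['opening'])
```

```text
8.8 [0.48073324 0.14700094 0.22795437] [-3.14094334e+00  2.20495070e-04  1.50010978e+00] 0.04151575850861123
```

View pics/w4.png

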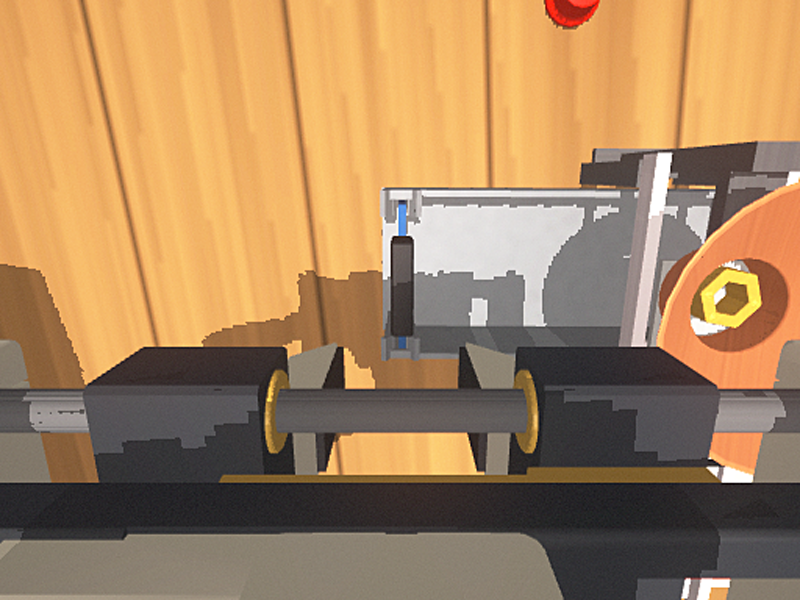

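The plate stands in both channels (ends at (402,203) and (402,345)) and is released. The nut is still in the funnel. Now to the gate paddle.

Emit:
move_arm(
  deltas=[
    {"x":-0.03,"y":0.036,"z":0,"wx":0,"wy":0,"wz":10,"hand":0.45},
    {"x":-0.06,"y":0.073,"z":0,"wx":0,"wy":0,"wz":20,"hand":0.45},
    {"x":-0.09,"y":0.11,"z":0,"wx":0,"wy":0,"wz":30,"hand":0.45},
    {"x":-0.12,"y":0.147,"z":0,"wx":0,"wy":0,"wz":40,"hand":0.45},
    {"x":-0.151,"y":0.184,"z":0,"wx":0,"wy":0,"wz":50,"hand":0.45},
    {"x":-0.151,"y":0.184,"z":0,"wx":0,"wy":0,"wz":60,"hand":0.45},
    {"x":-0.151,"y":0.184,"z":0,"wx":0,"wy":0,"wz":70,"hand":0.45},
    {"x":-0.151,"y":0.184,"z":0,"wx":0,"wy":0,"wz":80,"hand":0.45},
  ],
)

```text
time: 9.85
tool_pos: [0.6539, -0.0167, 0.2259]
tool_rot: [-3.141, 0.001, 0.098]
contact_force: [-0.2, -0.1, 0.2]
opening: 0.041
```

Emit:
move_arm(
  deltas=[
    {"x":0,"y":0,"z":0,"wx":0,"wy":0,"wz":10,"hand":0.45},
    {"x":0,"y":0,"z":0,"wx":0,"wy":0,"wz":10,"hand":0.45},
    {"x":0,"y":0,"z":0,"wx":0,"wy":0,"wz":10,"hand":0.45},
  ],
)

```text
time: 10.22
tool_pos: [0.6539, -0.0165, 0.2264]
tool_rot: [3.142, 0.0, -0.067]
contact_force: [-0.2, 0.0, 0.3]
opening: 0.0415
```

Run:
```python
from h import *
s=monitor.observe(); p=viewer.camera_params("wrist"); im=viewer.read_camera("wrist"); np.savez("w5.npz",**p)
cv2.imwrite("pics/w5.png",cv2.resize(im[:,:,::-1],(800,600),interpolation=cv2.INTER_CUBIC))
print(s['time'],s['tool_pos'],s['tool_rot'],s['opening'],s['qpos'])
print(proj("wrist",[.6533,-.0171,.165],p)*1.5625)
```

```text
10.225 [ 0.65386827 -0.01649856  0.22642602] [ 3.14152156e+00  3.25159703e-04 -6.71967276e-02] 0.041546320710597155 [-1.42253410e-01  5.87335657e-01  1.12548729e+00 -9.62416216e-05
  1.42908862e+00  1.49575324e+00]
[399.9881074  319.52404255]
```

View pics/w5.png

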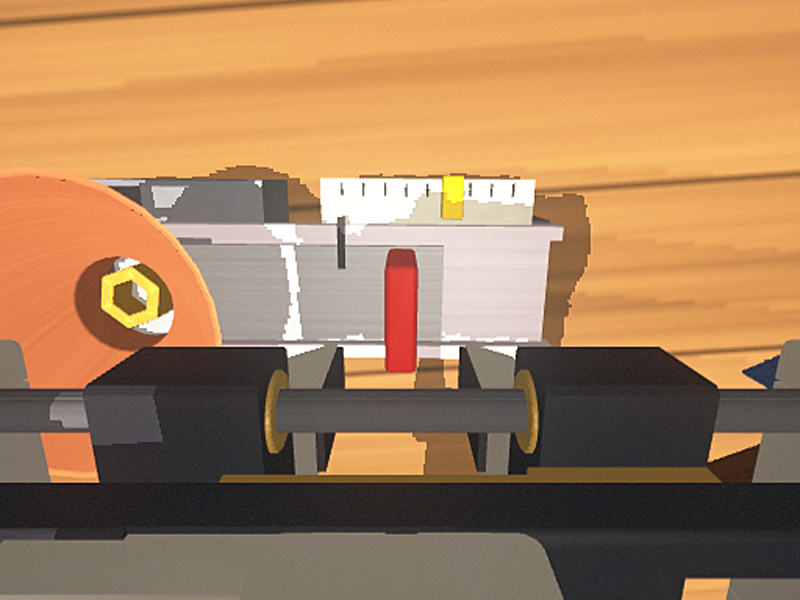

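The paddle is at (400,319), exactly as predicted and centred between the fingers. The pointer tip is at (341,218) and the mark's band at (453,197).

Run:
```python
from h import *
p=dict(np.load("w5.npz")); t=-.0715; ey=np.array([-np.sin(t),np.cos(t)])
h=np.array([.6539,-.0165])
for z in (.105,.11,.115,.12):
    P=ray("wrist",(341/1.5625,218/1.5625),z,p)[:2]; M=ray("wrist",(453.5/1.5625,178/1.5625),z,p)[:2]; print(z,(P-h)@ey,(M-h)@ey,(P-M)@ey)
f=lambda u:((u[0]+.5)/5-.5+175,(u[1]+.5)/5-.5+110)
# mark top-face far edge middle, top vs wrist two-view triangulation
A=[];b=[]
for q,uv in((viewer.camera_params("top"),f((514,99))),(p,(453.5/1.5625,175/1.5625))):
    d=q['R'].T@np.linalg.solve(q['camera_matrix'],[*uv,1]);d/=np.linalg.norm(d);Q=np.eye(3)-np.outer(d,d);A.append(Q);b.append(Q@(-q['R'].T@q['t']))
X=np.linalg.lstsq(np.vstack(A),np.hstack(b),rcond=None)[0];print("mark",X,(X[:2]-h)@ey)
```

```text
0.105 0.034196145165673625 -0.031092818431211554 0.06528896359688519
0.11 0.03357199253582844 -0.030546719477404734 0.06411871201323317
0.115 0.03294783990598327 -0.030000620523597914 0.06294846042958117
0.12 0.03232368727613809 -0.029454521569791094 0.061778208845929175
mark [ 0.71911098 -0.05192137  0.11116489] -0.030672255565041186
```

Emit:
move_arm(
  deltas=[
    {"x":0,"y":0,"z":0.03,"wx":0,"wy":0,"wz":0,"hand":0.45},
    {"x":0,"y":0,"z":0.06,"wx":0,"wy":0,"wz":0,"hand":0.45},
    {"x":0,"y":0,"z":0.08,"wx":0,"wy":0,"wz":0,"hand":0.45},
    {"x":0,"y":0,"z":0.089,"wx":0,"wy":0,"wz":0,"hand":0.45},
    {"x":0,"y":0,"z":0.089,"wx":0,"wy":0,"wz":0,"hand":0},
    {"x":0,"y":0,"z":0.089,"wx":0,"wy":0,"wz":0,"hand":0},
    {"x":0,"y":0,"z":0.089,"wx":0,"wy":0,"wz":0,"hand":0},
    {"x":0,"y":0,"z":0.089,"wx":0,"wy":0,"wz":0,"hand":0},
  ],
  grip_force=40,
)

```text
time: 11.28
tool_pos: [0.6544, -0.0164, 0.1388]
tool_rot: [-3.141, -0.002, -0.071]
contact_force: [0.0, 2.1, 4.0]
opening: 0.0159
```

Emit:
move_arm(
  deltas=[
    {"x":0,"y":0,"z":0,"wx":0,"wy":0,"wz":0,"hand":0},
    {"x":0,"y":0,"z":0,"wx":0,"wy":0,"wz":0,"hand":0},
  ],
)

```text
time: 11.52
tool_pos: [0.6544, -0.0164, 0.1387]
tool_rot: [-3.141, -0.002, -0.071]
contact_force: [0.4, 1.1, 5.4]
opening: 0.0159
```

Emit:
move_arm(
  deltas=[
    {"x":0,"y":0.008,"z":-0.001,"wx":0,"wy":0,"wz":0,"hand":0},
    {"x":0,"y":0.018,"z":-0.001,"wx":0,"wy":0,"wz":0,"hand":0},
    {"x":0,"y":0.028,"z":-0.001,"wx":0,"wy":0,"wz":0,"hand":0},
    {"x":0,"y":0.038,"z":-0.001,"wx":0,"wy":0,"wz":0,"hand":0},
    {"x":0,"y":0.048,"z":-0.001,"wx":0,"wy":0,"wz":0,"hand":0},
    {"x":0,"y":0.056,"z":-0.001,"wx":0,"wy":0,"wz":0,"hand":0},
    {"x":0,"y":0.064,"z":-0.001,"wx":0,"wy":0,"wz":0,"hand":0},
    {"x":0,"y":0.064,"z":-0.001,"wx":0,"wy":0,"wz":0,"hand":0},
  ],
)

```text
time: 12.52
tool_pos: [0.6497, -0.0783, 0.1387]
tool_rot: [-3.138, -0.0, -0.07]
contact_force: [2.1, 10.2, 2.5]
opening: 0.0156
```

Emit:
move_arm(
  deltas=[
    {"x":0,"y":0,"z":0,"wx":0,"wy":0,"wz":0,"hand":0},
    {"x":0,"y":0,"z":0,"wx":0,"wy":0,"wz":0,"hand":0},
    {"x":0,"y":0,"z":0,"wx":0,"wy":0,"wz":0,"hand":0},
    {"x":0,"y":0,"z":0,"wx":0,"wy":0,"wz":0,"hand":0},
  ],
)

```text
time: 13.02
tool_pos: [0.6498, -0.0777, 0.1387]
tool_rot: [-3.138, -0.0, -0.07]
contact_force: [2.6, 10.0, 1.8]
opening: 0.0158
```

Run:
```python
from h import *
s=monitor.observe(); im=viewer.read_camera("wrist"); t=viewer.read_camera("scene"); 
a=cv2.resize(im[:290,:,::-1],(530,300)); b=cv2.resize(t[135:285,255:390,::-1],(270*1,300),interpolation=cv2.INTER_CUBIC)
c=cv2.resize(viewer.read_camera("top")[110:230,175:325,::-1],(375,300),interpolation=cv2.INTER_CUBIC)
o=np.zeros((600,800,3),np.uint8); o[:300,:530]=a; o[:300,530:]=b; o[300:,:375]=c
o[300:,400:]=cv2.resize(t[165:275,270:400,::-1],(400,300),interpolation=cv2.INTER_CUBIC)
cv2.imwrite("pics/w6.png",o)
print(s['time'],s['tool_pos'],s['contact_force'],s['opening'])
d=s['tool_pos'][:2]-[.6544,-.0164]; print(d@[.0714,.9974])
```

```text
13.025 [ 0.64977655 -0.07767113  0.13870808] [ 2.57183228 10.0377446   1.75712313] 0.015790039507182014
-0.06144193689472226
```

View pics/w6.png

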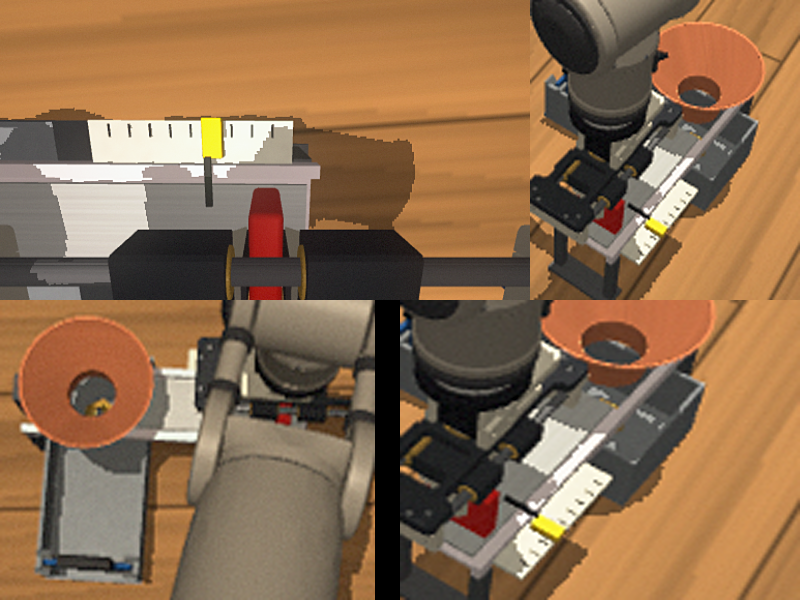

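The pointer sits about 2 mm short of the mark's centre line. The nut appears lower, seen through the throat at (98,407), and the plate is still in the slots. I'll pull 2 mm more and check that the nut is on the bin floor.

Emit:
move_arm(
  deltas=[
    {"x":0,"y":0.002,"z":0,"wx":0,"wy":0,"wz":0,"hand":0},
    {"x":0,"y":0.002,"z":0,"wx":0,"wy":0,"wz":0,"hand":0},
    {"x":0,"y":0.002,"z":0,"wx":0,"wy":0,"wz":0,"hand":0},
    {"x":0,"y":0.002,"z":0,"wx":0,"wy":0,"wz":0,"hand":0},
    {"x":0,"y":0.002,"z":0,"wx":0,"wy":0,"wz":0,"hand":0},
    {"x":0,"y":0.002,"z":0,"wx":0,"wy":0,"wz":0,"hand":0},
  ],
)

```text
time: 13.92
tool_pos: [0.6496, -0.0796, 0.1388]
tool_rot: [-3.138, -0.001, -0.07]
contact_force: [1.7, 10.2, 1.5]
opening: 0.0154
```

Run:
```python
from h import *
s=monitor.observe(); w=viewer.read_camera("wrist"); t=viewer.read_camera("top"); sc=viewer.read_camera("scene")
a=cv2.resize(t[130:165,195:235,::-1],(400,350),interpolation=cv2.INTER_CUBIC)
b=cv2.resize(sc[150:250,325:390,::-1],(390,600),interpolation=cv2.INTER_CUBIC)
c=cv2.resize(w[105:205,170:250,::-1],(200,250),interpolation=cv2.INTER_CUBIC)
o=np.zeros((600,800,3),np.uint8);o[:350,:400]=a;o[:,410:]=b;o[350:,:200]=c
cv2.imwrite("pics/w7.png",o)
d=s['tool_pos'][:2]-[.6544,-.0164]; print(s['time'],d@[.0714,.9974],s['contact_force'])
rim=np.array([.664,.1325])
for z in (.026,.112): print("throat proj top",proj("top",[*rim,z]),"scene",proj("scene",[*rim,z]))
print(ray("top",(214,153),.026)[:2]-rim, ray("top",(214,153),.112)[:2]-rim)
```

```text
13.925 -0.06336875189685673 [ 1.70753271 10.16418125  1.51756612]
throat proj top [215.98504751 156.20704191] scene [333.45289938 207.66907327]
throat proj top [212.52189421 149.34866061] scene [337.4832199  187.12190023]
[0.01011758 0.0060686 ] [-0.01064462 -0.00419222]
```

View pics/w7.png

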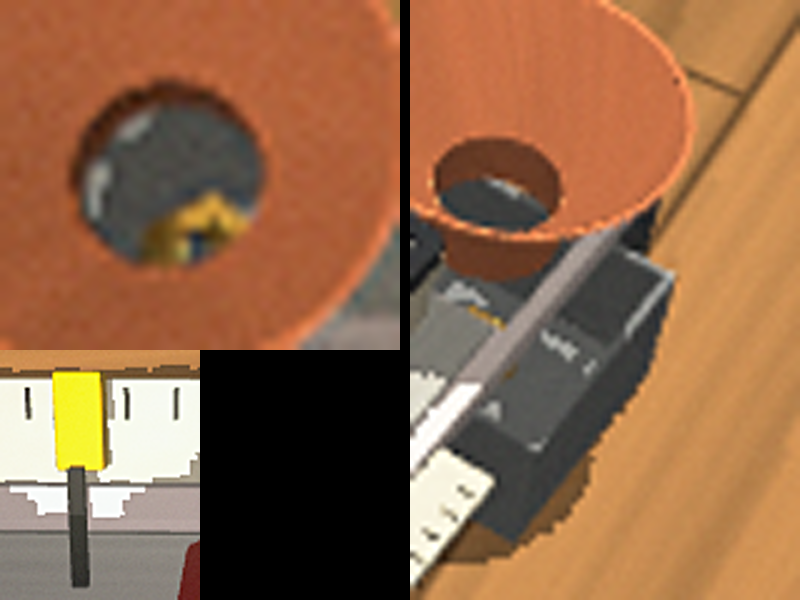

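The pointer meets the middle of the yellow band, and the nut lies on the bin floor: it is seen past the rail in the scene view and cut off by the throat edge from above. Handing in.

```bash
python3 -c "
from cell import robot; print(robot.hand_in())"
```

```text
the job is handed in; nothing more can be done
None
```

The job is done and handed in at about 14 s of the 58 s allowed. `hand_in` gave no verdict, so the results below are my own checks.

- **Plate:** I lowered the blue plate into the slots until the floor pushed back with about 9 N. The tool was then at 0.078 m, the height I had predicted for fully home. I let go and moved clear. The picture after release and a later top view, taken once the gate was open, show it standing in both slots.
- **Gate:** I then gripped the red paddle and pulled it about 63 mm. It first stopped about 2 mm short of the mark, so I pulled 2 mm more. The last picture shows the pointer at the middle of the yellow mark. The fingers hold it still against about 10 N of spring force.
- **Nut:** It dropped through the funnel. The last top and scene pictures show it on the bin floor, though only partly visible past the throat and the rail.
- **Bystanders:** I kept the arm clear of the bonnet, cap and ring, but did not re-measure their positions at the end.

The only odd reading was a small upward force of 4–5 N while gripping the paddle. It fell to about 1.5 N after I pulled.

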